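# Clear the incubator lid and hold it just below balance

## Task

The jar standing on the incubator's lid is in the way: first set it upright in the empty steel tray and let go of it. Then raise the sprung lid by its handle beyond its balance point (about 49 degrees open), so that you know that the springs have taken over, and ease it back and hold it still a few degrees below that point, where it would sink shut if you let go; finish while still holding it there. Leave everything else on the bench where it is.

Things in the scene. Friction and masses are not known exactly. Their poses are not given: they have to be found in the camera images.
- incubator: white bench-top incubator, fixed to the bench: a box 180 mm deep (its x), 260 mm wide (its y), walls 100 mm high, closed by a flat steel lid 12 mm thick whose top is 112 mm above the bench when shut. Origin: centre of the underside, on the bench; x points from the handle side (towards the robot) to the hinge side, z up.
- hood (a joint): opening angle of the incubator's lid in rad: 0 shut (level), growing as the handle side rises, stop at 1.4. Horizontal hinge along the incubator's y at its far edge. The lid weighs 0.8 kg, its springs carry part of this: it balances at 0.85 rad (49 degrees). Below that it sinks shut by itself, above it rises to the stop by itself, slowly (damped). Lifting at the handle needs about 1 N at the start and almost nothing near the balance point.
- hood_hinge (a point): the lid's hinge axis, its middle: 90 mm behind the incubator's centre (its +x), 106 mm above the bench. Fixed.
- hood_handle (a point): middle of the lid's handle, a round dark steel bar 12 mm thick and 130 mm long along the incubator's y, standing out 50 mm in front of the lid's front edge on an arm at each end, in the lid's mid plane (106 mm above the bench when shut). 230 mm from the hinge axis; moves with the lid. Clear all round between the arms (44 mm to the incubator's front), it can be pinched from above across the bar and lets itself turn in the grip.
- jar: amber glass jar with white screw cap, 52 mm wide, 85 mm tall, about 0.2 kg, standing loose on the incubator's lid at the start. Origin: centre of its underside; z up through the cap.
- tray: shallow square steel tray, fixed to the bench, 150 by 150 mm outside, rim 25 mm high, walls and floor 5 mm thick, empty; left or right of the incubator. Origin: centre of the underside, on the bench.
- tube_rack: white rack of tubes, 80 by 150 mm, 80 mm high, fixed to the bench on the incubator's other side; only in the way. Origin: centre of the underside.
- flask: conical glass flask, 84 mm wide, 135 mm tall; loose bystander. Origin: centre of the underside.
- probe_cap: black bullet-shaped probe cap, 44 mm wide, 60 mm tall; loose bystander. Origin: centre of the underside.
- gauge: round steel dial gauge lying on its back, 64 mm wide, 29 mm high, brass stem; loose bystander. Origin: centre of the underside.
- beaker: clear open beaker, 64 mm wide, 60 mm tall; loose bystander. Origin: centre of the underside.
- dish: flat glass culture dish, 90 mm wide, 16 mm high; loose bystander. Origin: centre of the underside.
- wrench: steel wrench lying flat, about 200 mm long; loose bystander. Origin: middle of its length, on the bench.
There are look-alikes about, which are no part of the job. What is shaped like the jar but blue is not meant.

How it is judged:
On the way, in this order (a step that is already met when the one before it is completed fails the run):
1. the jar stands upright in the tray, let go of (x of jar in the frame of tray between -0.05 and 0.05 m and y of jar in the frame of tray between -0.05 and 0.05 m and z of jar in the frame of tray below 0.012 m and angle between jar's own z axis and vertical below 0.15 rad and linear speed of jar below 0.03 m/s and contact force between jar and the fingers below 0.1 N and value of joint hood below 0.15 rad), for 0.2 s.
2. the lid is raised beyond its balance point by the robot (value of joint hood above 0.88 rad and contact force between the fingers and incubator above 0.05 N), for 0.1 s.
At the end, for the whole second after the job is handed in: the gripper's fingers hold the lid still between 0.58 and 0.83 rad (1 to 15 degrees below its balance point at 0.85 rad), and the jar stands upright on the tray's floor, not touched (x of jar in the frame of tray between -0.05 and 0.05 m and y of jar in the frame of tray between -0.05 and 0.05 m and z of jar in the frame of tray below 0.012 m and angle between jar's own z axis and vertical below 0.15 rad and linear speed of jar below 0.03 m/s and contact force between jar and the fingers below 0.1 N and value of joint hood between 0.58 and 0.83 rad and velocity of joint hood between -0.05 and 0.05 rad/s and contact force between the fingers and incubator above 0.05 N); the arm keeps its last pose, push and grip.
It fails at once if the lid is raised while the jar is still on it or leans on it (value of joint hood above 0.15 rad and contact force between jar and incubator above 0.1 N).
It fails at once if a loose bystander (flask, probe cap, gauge, beaker, dish or wrench) is pushed more than 30 mm away (distance of any of flask, probe_cap, gauge, beaker, dish, wrench from where it was at the start of the episode above 0.03 m).
It also fails if it takes over 61 s, if anything falls off the work surface, if the arm or the gripper's body presses on something with over 40 N, if the wrist force passes 120 N, or if a joint passes its speed limit or range.

## Robot

A 6-joint arm with a two-finger parallel gripper is mounted at the origin on the work surface. World frame = base frame: x ahead of the robot, y to its left, z up, the work surface at z = 0. Lengths are in m, angles in rad, forces in N, time in s.
With the tool pointing down it reaches from about 0.35 to 0.775 m from the base axis. Payload 7.3 kg.
Tool frame: the origin (TCP) lies midway between the tips of the shut fingers; the grasp point (between the pads) lies 19 mm behind it; z points along the fingers, y is the line along which they close (so a half turn about z gives the same grasp; the last joint's range is limited). The gripper opens to 92 mm and grips with 3 to 60 N. Pads are 19 mm wide; open, the fingers measure 130 mm over their backs; the gripper's body (75 mm by 190 mm) begins 47 mm behind the grasp point.
Start: joints at [-1.354, 0.342, 1.524, -0, 1.275, -0.146], TCP at [0.186, -0.491, 0.227] pointing down, gripper open.
Joint ranges: [-2.53, 2.53], [-0.77, 2.02], [0.04, 2.7], [-1, 4.14], [0.28, 2.66], [-3.11, 3.11]. Speed limits (rad/s): [2.57, 2.57, 3.14, 3.14, 3.14, 3.14].

## Interface

Orientations are given as a rotation vector (axis times angle).
In Python, from rig import ctrl gives the robot as it stands. Calls block until the motion is done:
- ctrl.goto(position, orientation): joint-space move of the TCP to a pose.
- ctrl.line_to(position, ori=None, max_speed=0.15, guard=None): straight line of the TCP; ori=None keeps the orientation; max_speed is the mean speed in m/s. With guard (N) it stops when the force on the tool has changed by that much, and returns True; else False.
- ctrl.move_joints(angles): joint-space move.
- ctrl.move_gripper(opening): finger opening in m; the grip force is fixed at half the most; returns when the fingers have stopped.
- ctrl.wait(seconds).
- ctrl.solve_ik(position, orientation): joint angles nearest the present ones, or None.
- ctrl.get_obs(): the state.
- ctrl.camera(name): name is "side" or "top"; returns the picture (420x560x3 uint8, red, green, blue); there is no depth.
- ctrl.camera_params(name): a dict with "K" (3x3 intrinsics, pixels), "R" (3x3) and "t" (3): a world point X has camera coordinates R X + t. Camera axes: x right, y down, z forward; pixel columns grow to the right and rows downward; lengths in m; the calibration is good to about 2 mm. A picture is of the moment at which its call begins. camera_params takes no time and is no camera call.
A pose or a line that the arm cannot do raises ctrl.IKError and nothing moves.
- ctrl.job_done(): hands the job in; it is judged then, once.
The state is a dict: "t": time; "qpos": joint angles; "qvel": joint speeds; "tau": joint torques, N m; "tcp_pos": TCP position; "eef_rot": TCP orientation; "ft_force": force on the tool from outside, world axes, zero at the start; "ft_torque": the same for the moment, N m; "finger_gap": finger opening in m; "grasp_force": force on a finger pad.
Only numpy, scipy, OpenCV 4.12 (cv2) and the standard library are available. Lean on these libraries where they do the work, as an engineer would, in place of code of your own. Each camera call takes 0.05 s, during which the arm holds its last target. There are 200 camera calls.

## Working session

There is one attempt and no reset: what is moved stays moved. The work goes in short steps, each a Python script; the robot and the scene stay as the last script left them, time stands still between calls to the robot, and variables do not carry over. Pictures are saved under pics/ and viewed, at most 10 in all, crops included, and the job is handed in when it is done.

```bash
mkdir -p pics; python3 - <<'E'
from rig import ctrl
import cv2
for n in("top","side"):
    cv2.imwrite(f"pics/{n}0.png",ctrl.camera(n)[:,:,::-1])
    p=ctrl.camera_params(n);print(n,p)
o=ctrl.get_obs();print(o)
E
```

```text
top {'K': array([[533.10180544,   0.        , 281.50434609],
       [  0.        , 533.10180544, 206.3181104 ],
       [  0.        ,   0.        ,   1.        ]]), 'R': array([[-0.02280425, -0.99958702, -0.01748611],
       [-0.9873151 ,  0.02526636, -0.15674979],
       [ 0.15712686,  0.01368974, -0.98748354]]), 't': array([-0.071943  ,  0.56681901,  1.78817105])}
side {'K': array([[515.53076631,   0.        , 278.66895503],
       [  0.        , 515.53076631, 202.84242298],
       [  0.        ,   0.        ,   1.        ]]), 'R': array([[ 0.99818698, -0.05838842, -0.01461339],
       [-0.04194547, -0.50069085, -0.8646093 ],
       [ 0.04316638,  0.86365471, -0.50223222]]), 't': array([-0.55861514,  0.05585819,  1.56403242])}
{'t': 0.1, 'qpos': array([-1.35401330e+00,  3.42680948e-01,  1.52490152e+00,  5.23835623e-06,
        1.27540616e+00, -1.46020015e-01]), 'qvel': array([ 0.00105342, -0.00103348, -0.00335892, -0.00178063,  0.00075959,
        0.00050849]), 'tau': array([ 1.57555965e-03, -4.32004416e+01, -2.44694871e+01,  7.18942448e-02,
        5.26432588e-02, -2.73956039e-05]), 'tcp_pos': array([ 0.18625567, -0.49046963,  0.22610695]), 'eef_rot': array([-3.08867286e+00, -5.66515229e-01,  6.96718546e-05]), 'ft_force': array([-0.654843  , -0.40984359,  0.47092091]), 'ft_torque': array([-0.0396024 , -0.02829458, -0.00467301]), 'grasp_force': 0.0, 'finger_gap': 0.0917108462485449}
```

View pics/top0.png

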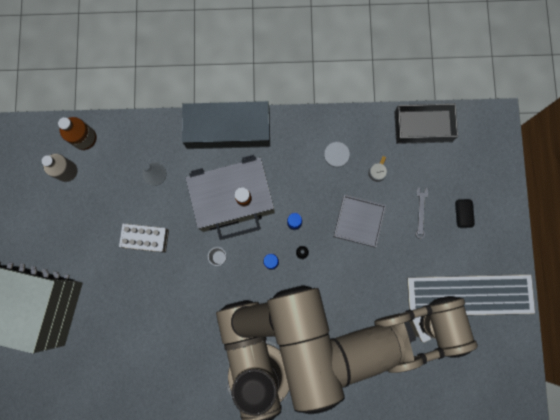

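View pics/side0.png

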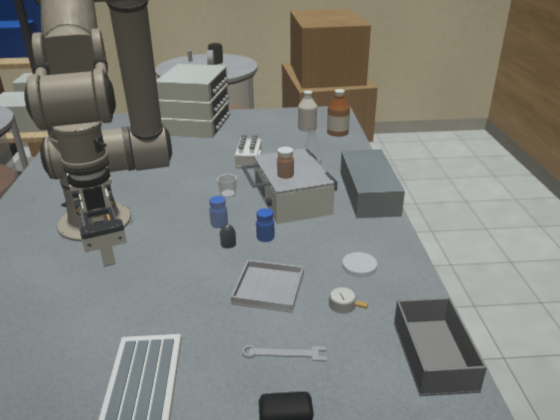

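Candidates for the jar:
- Amber with white cap on the lid: top (242,196), side (285,160).
- Large amber bottle: top (73,127), side (339,115).
- Blue jars: top (295,221) and (271,261).

I choose the one on the lid. For the tray I choose the steel square at top (359,221), not the dark box at (427,123). One crop to check both.

```bash
cat > h.py <<'E'
import numpy as np, cv2
from rig import ctrl
def ray(n,uv):
    p=ctrl.camera_params(n);d=p["R"].T@np.linalg.inv(p["K"])@[uv[0],uv[1],1];return -p["R"].T@p["t"],d
def onz(n,uv,z):
    c,d=ray(n,uv);return c+d*(z-c[2])/d[2]
def tri(uva,uvb):
    a,da=ray("top",uva);b,db=ray("side",uvb)
    s=np.linalg.lstsq(np.c_[da,-db],b-a,rcond=None)[0];P,Q=a+da*s[0],b+db*s[1]
    return (P+Q)/2,np.linalg.norm(P-Q)
def proj(n,X):
    p=ctrl.camera_params(n);x=p["K"]@(p["R"]@np.asarray(X,float)+p["t"]);return x[:2]/x[2]
E
python3 - <<'E'
import cv2,numpy as np
t=cv2.imread("pics/top0.png");s=cv2.imread("pics/side0.png")
a=cv2.resize(t[150:270,175:395],None,fx=3.6,fy=3.6,interpolation=cv2.INTER_CUBIC)
cv2.imwrite("pics/c_top.png",a)
b=cv2.resize(s[130:230,200:345],None,fx=5,fy=5,interpolation=cv2.INTER_CUBIC)
cv2.imwrite("pics/c_side.png",b)
hs=cv2.cvtColor(t,cv2.COLOR_BGR2HSV)
for y,x in [(196,242),(190,215),(221,359),(221,330),(228,240)]: print((x,y),t[y,x],hs[y,x])
E
```

```text
(242, 196) [189 182 176] [106  18 189]
(215, 190) [126 117 114] [113  24 126]
(359, 221) [126 118 114] [110  24 126]
(330, 221) [100  95  87] [102  33 100]
(240, 228) [104  98  90] [103  34 104]
```

View pics/c_top.png

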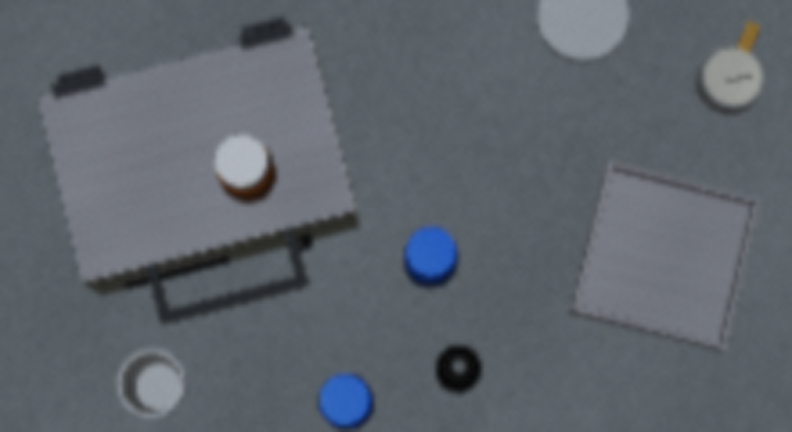

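View pics/c_side.png

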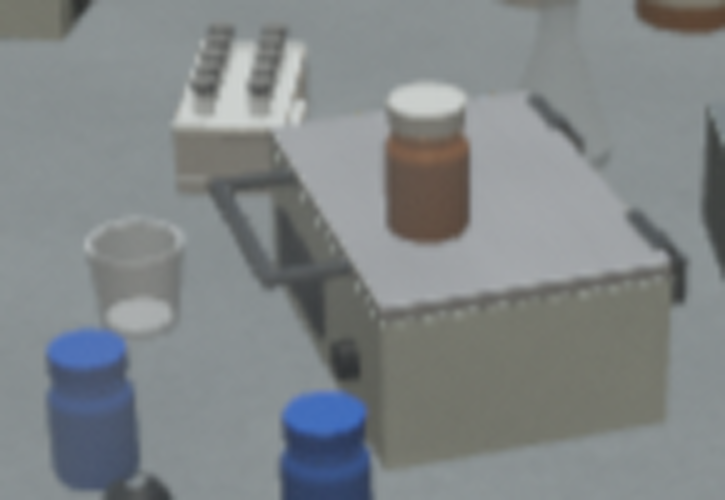

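The crops show the amber, white-capped jar standing on the lid. Crop-top positions: cap (242,161), bar from (163,318) to (305,283), tray corners (612,163), (754,202), (722,348) and (575,312). Beaker (150,382) and blue jar (345,400) are near the handle.

```bash
python3 - <<'E'
from h import *
np.set_printoptions(precision=4,suppress=True)
t=cv2.imread("pics/top0.png");s=cv2.imread("pics/side0.png")
F=lambda x,y:((x+.5)/3.6-.5+175,(y+.5)/3.6-.5+150)
G=lambda x,y:((x+.5)/5-.5+200,(y+.5)/5-.5+130)
hs=cv2.cvtColor(t,cv2.COLOR_BGR2HSV)
def blob(m,near):
    n,l,st,c=cv2.connectedComponentsWithStats(m.astype(np.uint8));k=l[near[1],near[0]];return (l==k).astype(np.uint8),st[k],c[k]
m,st,c=blob(hs[...,2]>160,(242,196));print("cap",st,c,onz("top",c,.197))
hs2=cv2.cvtColor(s,cv2.COLOR_BGR2HSV)
cs=G(426,102);print("tri cap",tri(c,cs))
def rect(m,z):
    r=cv2.minAreaRect(cv2.findContours(m,0,2)[0][0]);P=np.array([onz("top",q,z) for q in cv2.boxPoints(r)]);
    print(P.mean(0),np.linalg.norm(np.diff(P,axis=0),axis=1)); return P
steel=(t[...,2].astype(int)>107)
for w,near,z in(("lid",(205,195),.112),("tray",(359,221),.015)):
    m,st,c=blob(steel,near);print(w,st,c);rect(m,z)
C=np.array([onz("top",F(*q),.112) for q in((42,98),(308,30),(355,213),(85,285))]);
print("lid clicks",C,C.mean(0),np.linalg.norm(C-np.roll(C,1,0),axis=1))
T=np.array([onz("top",F(*q),.025) for q in((612,163),(754,202),(722,348),(575,312))])
print("tray clicks",T.mean(0),np.linalg.norm(T-np.roll(T,1,0),axis=1))
e1,e2=tri(F(163,318),G(217,185)),tri(F(305,283),G(270,279));print("bar",e1,e2,np.linalg.norm(e1[0]-e2[0]))
b=np.array([onz("top",F(*q),.106) for q in((163,318),(305,283))]);print("bar z106",b,b.mean(0))
u=C[1]-C[0];print("hinge dir deg",np.degrees(np.arctan2(u[1],u[0])),"bar",np.degrees(np.arctan2(*(b[1]-b[0])[[1,0]])))
for nm,q,z in(("beaker",(150,382),.06),("blue1",(431,253),.085),("blue2",(345,400),.085),("probe",(458,368),.06)):print(nm,onz("top",F(*q),z))
E
```

```text
cap [235 188  14  13 146] [241.3425 193.8562] [0.5837 0.0383 0.197 ]
tri cap (array([0.5835, 0.0385, 0.1949]), np.float64(0.001214248866769573))
lid [ 186  158   87   69 3842] [228.4987 192.3673]
[0.6072 0.0876 0.112 ] [0.2618 0.1763 0.2578]
tray [ 335  196   47   49 1546] [358.1061 220.9955]
[ 0.5137 -0.3512  0.015 ] [0.1417 0.1404 0.1411]
lid clicks [[ 0.6621  0.2298  0.112 ]
 [ 0.7203 -0.0188  0.112 ]
 [ 0.5465 -0.0591  0.112 ]
 [ 0.4861  0.1894  0.112 ]] [0.6037 0.0853 0.112 ] [0.1805 0.2553 0.1784 0.2557]
tray clicks [ 0.5109 -0.3534  0.025 ] [0.1493 0.141  0.1446 0.1432]
bar (array([0.4548, 0.1188, 0.1065]), np.float64(0.0003407468955338691)) (array([ 0.485 , -0.0117,  0.1071]), np.float64(0.0028900752544297544)) 0.13392138541249612
bar z106 [[ 0.4547  0.1188  0.106 ]
 [ 0.4837 -0.0118  0.106 ]] [0.4692 0.0535 0.106 ]
hinge dir deg -76.81864137974742 bar -77.48200906360874
beaker [0.3996 0.1373 0.06  ]
blue1 [ 0.5113 -0.1281  0.085 ]
blue2 [ 0.3771 -0.0456  0.085 ]
probe [ 0.4058 -0.1507  0.06  ]
```

```bash
cat >> h.py <<'E'
from scipy.spatial.transform import Rotation as Ro
def down(deg): return (Ro.from_euler("z",deg,degrees=True)*Ro.from_euler("x",180,degrees=True)).as_rotvec()
def st(s=""):
    o=ctrl.get_obs();print(s,"t%.1f"%o["t"],o["tcp_pos"].round(4),o["ft_force"].round(2),"gap %.4f"%o["finger_gap"],"gf %.1f"%o["grasp_force"])
E
python3 - <<'E'
from h import *
J=np.array([.5837,.0383]);O=down(94)
ctrl.goto([*J,.32],O);st("above")
g=ctrl.line_to([*J,.141],max_speed=.12,guard=6);st(f"at {g}")
if not g:
    ctrl.move_gripper(.03);st("grip")
    ctrl.line_to([*J,.19],max_speed=.1);st("up")
cv2.imwrite("pics/s1.png",cv2.resize(ctrl.camera("side")[90:290,150:350,::-1],None,fx=3,fy=3))
E
```

```text
above t2.5 [0.5837 0.0373 0.3198] [ 0.94 -0.7  -0.2 ] gap 0.0919 gf 0.0
at False t4.1 [0.5841 0.0383 0.1417] [-0.76  0.08  0.12] gap 0.0916 gf 0.0
grip t4.8 [0.5836 0.0383 0.141 ] [-0.68  0.11  0.39] gap 0.0514 gf 30.0
up t5.5 [0.5833 0.0383 0.1894] [ 0.31  0.49 -3.12] gap 0.0512 gf 30.0
```

View pics/s1.png

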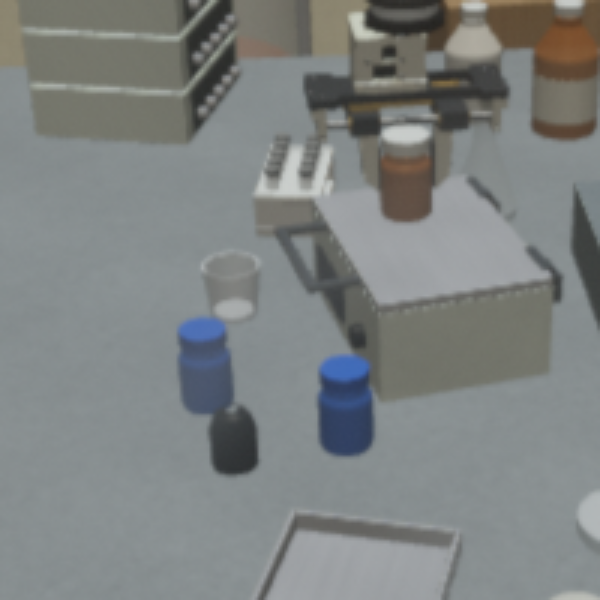

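The jar is held: gap 51 mm, about 3 N of weight, bottom clear of the lid at crop (407,212). Next: place it in the tray.

```bash
python3 - <<'E'
from h import *
T=np.array([.512,-.352]);O=down(56)
ctrl.line_to([.5837,.0383,.27],max_speed=.15)
ctrl.goto([*T,.2],O);st("above tray")
ctrl.line_to([*T,.06],max_speed=.12)
g=ctrl.line_to([*T,.031],max_speed=.03,guard=3);st(f"down {g}")
ctrl.move_gripper(.09);st("open");ctrl.wait(.3)
ctrl.line_to([*T,.2],max_speed=.15);st("up")
ctrl.goto([.4688,.054,.26],down(103));ctrl.move_gripper(.036);st("handle")
im=ctrl.camera("side");cv2.imwrite("pics/s2.png",cv2.resize(im[130:330,180:380,::-1],None,fx=3,fy=3))
im=ctrl.camera("top")[:,:,::-1];cv2.imwrite("pics/t2.png",im)
E
```

```text
above tray t7.7 [ 0.5127 -0.3509  0.2003] [-0.04 -0.17 -2.24] gap 0.0513 gf 30.0
down True t9.8 [ 0.5118 -0.3518  0.0341] [0.06 0.37 6.3 ] gap 0.0512 gf 30.0
open t10.6 [ 0.5111 -0.3512  0.0331] [-0.46  1.39  0.82] gap 0.0901 gf 0.0
up t12.2 [ 0.5116 -0.3517  0.199 ] [ 0.07 -0.05 -0.36] gap 0.0897 gf 0.0
handle t14.7 [0.4688 0.054  0.26  ] [-0.2   0.25  0.19] gap 0.0360 gf 0.0
```

View pics/s2.png

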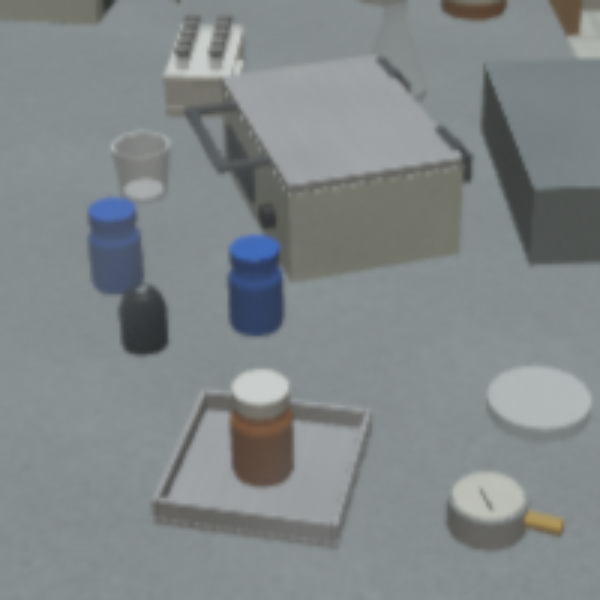

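Jar upright in the tray, crop (262,430), lid clear. Next: grip the bar.

```bash
python3 - <<'E'
from h import *
B=[.4688,.054]
ctrl.line_to([*B,.13],max_speed=.12)
g=ctrl.line_to([*B,.089],max_speed=.06,guard=5);st(f"down {g}")
if not g:
    ctrl.move_gripper(.0);st("grip");ctrl.wait(.2);st()
E
```

```text
down False t16.9 [0.469  0.054  0.0891] [ 0.1   0.19 -0.67] gap 0.0358 gf 0.0
grip t17.4 [0.4706 0.0543 0.0896] [ 4.78  1.78 -0.84] gap 0.0107 gf 30.0
 t17.6 [0.4706 0.0543 0.0896] [ 4.72  3.27 -1.1 ] gap 0.0114 gf 30.0
```

```bash
cat >> h.py <<'E'
xh=np.array([np.cos(np.radians(13)),np.sin(np.radians(13)),0]);B0=np.array([.4706,.0543,.0894]);H=B0+.23*xh
def arc(a): return H+.23*(-np.cos(a)*xh+np.array([0,0,np.sin(a)]))
def ang():
    d=ctrl.get_obs()["tcp_pos"]-H;return np.arctan2(d[2],-d@xh)
E
python3 - <<'E'
from h import *
for a in np.linspace(0,.96,13)[1:]:
    ctrl.line_to(arc(a),max_speed=.07);st("%.2f %.3f"%(a,ang()))
    o=ctrl.get_obs()
    if o["finger_gap"]<.009 or np.linalg.norm(o["ft_force"])>25: print("STOP");break
ctrl.wait(.2);st()
cv2.imwrite("pics/s3.png",cv2.resize(ctrl.camera("side")[60:330,130:400,::-1],None,fx=2.2,fy=2.2))
E
```

```text
0.08 0.079 t18.0 [0.4713 0.0545 0.1077] [ 0.12 -0.41 -1.49] gap 0.0107 gf 30.0
0.16 0.160 t18.4 [0.4733 0.0549 0.126 ] [-0.69  0.3  -1.63] gap 0.0109 gf 30.0
0.24 0.239 t18.9 [0.4767 0.0557 0.1439] [-2.51 -0.34 -1.25] gap 0.0113 gf 30.0
0.32 0.320 t19.3 [0.4815 0.0569 0.1618] [-5.5  -1.74 -0.28] gap 0.0111 gf 30.0
0.40 0.400 t19.7 [0.4876 0.0584 0.1793] [-6.02 -1.38  1.2 ] gap 0.0108 gf 30.0
0.48 0.480 t20.1 [0.4949 0.0601 0.1961] [-7.94 -1.78  2.98] gap 0.0110 gf 30.0
0.56 0.559 t20.5 [0.5034 0.0621 0.2122] [-10.01  -1.95   5.29] gap 0.0111 gf 30.0
0.64 0.639 t20.9 [0.5133 0.0645 0.2278] [-12.34  -1.44   8.27] gap 0.0110 gf 30.0
0.72 0.720 t21.4 [0.5244 0.0671 0.2426] [-14.9   -1.38  10.46] gap 0.0109 gf 30.0
0.80 0.802 t21.8 [0.537  0.0701 0.2567] [-14.8   -0.99  13.86] gap 0.0111 gf 30.0
0.88 0.885 t22.2 [0.5511 0.0734 0.2695] [-12.28  -1.25  13.82] gap 0.0111 gf 30.0
0.96 0.967 t22.6 [0.5661 0.0769 0.2808] [-9.73  0.48 11.97] gap 0.0109 gf 30.0
 t22.8 [0.5659 0.0769 0.2807] [-9.64  0.59 11.78] gap 0.0108 gf 30.0
```

View pics/s3.png

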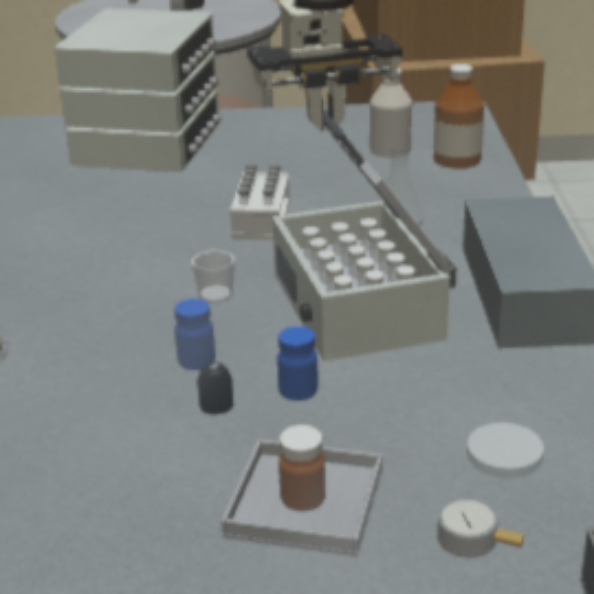

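The lid is up in the grip, with the near bar end at crop (327,115), i.e. px (278.6,112.3), and the jar upright in the tray. I'll check the angle against that pixel, then ease back to about 0.73.

```bash
python3 - <<'E'
from h import *
yh=np.array([-xh[1],xh[0],0]);up=np.array([0,0,.0166])
for a in(.8,.88,.92,.96,1.0,1.04):print(a,proj("side",arc(a)+up-.065*yh).round(1))
ctrl.line_to(arc(1.0),max_speed=.05);ctrl.wait(.4);st("top %.3f"%ang())
for a in(.93,.86,.79,.73):
    ctrl.line_to(arc(a),max_speed=.04);st("%.2f %.3f"%(a,ang()))
ctrl.wait(1);st("%.3f"%ang());ctrl.wait(.5);st("%.3f"%ang())
for a in(.58,.65,.73,.83):print(a,proj("side",arc(a)+up-.065*yh).round(1))
cv2.imwrite("pics/s4.png",cv2.resize(ctrl.camera("side")[60:330,130:400,::-1],None,fx=2.2,fy=2.2))
E
```

```text
0.8 [274.9 130.3]
0.88 [279.4 125.7]
0.92 [281.9 123.5]
0.96 [284.4 121.4]
1.0 [287.  119.3]
1.04 [289.6 117.4]
top 1.006 t23.6 [0.5734 0.0787 0.2857] [-8.44  0.58 10.71] gap 0.0113 gf 30.0
0.93 0.937 t24.1 [0.5607 0.0756 0.2766] [-8.28  0.49 13.31] gap 0.0109 gf 30.0
0.86 0.867 t24.7 [0.5484 0.0726 0.2661] [-8.420e+00  1.000e-02  1.088e+01] gap 0.0113 gf 30.0
0.79 0.796 t25.2 [0.5368 0.0699 0.2548] [-9.23 -1.48  8.79] gap 0.0109 gf 30.0
0.73 0.734 t25.7 [0.5275 0.0677 0.2443] [-7.33 -1.67  7.59] gap 0.0110 gf 30.0
0.735 t26.7 [0.5275 0.0677 0.2444] [-7.54 -1.02  7.97] gap 0.0113 gf 30.0
0.735 t27.2 [0.5275 0.0677 0.2444] [-8.39 -0.65  7.26] gap 0.0109 gf 30.0
0.58 [264.3 144.5]
0.65 [267.3 139.8]
0.73 [271.2 134.6]
0.83 [276.5 128.6]
```

View pics/s4.png

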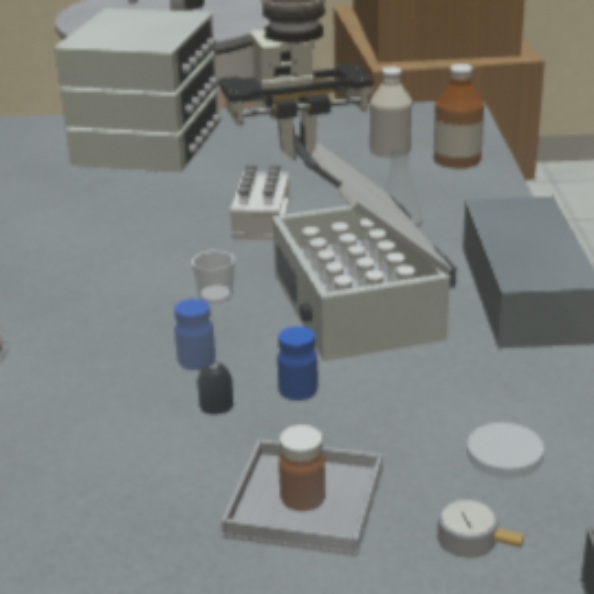

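The near bar end is at crop (311,165), against a predicted (311,164) for 0.73 rad. The lid is held still, the jar is upright in the tray, and the bystanders have not moved.

```bash
python3 -c "
from rig import ctrl
print(ctrl.job_done())"
```

```text
the job is handed in; nothing more can be done
None
```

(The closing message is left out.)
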